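Ready the hexagonal legs and fittings for glue-up

ROBOT

A 6-joint arm with a two-finger parallel gripper is mounted at the origin on the work surface. World frame = base frame: x ahead of the robot, y to its left, z up, the work surface at z = 0. Lengths are in m, angles in degrees, forces in N, time in s.
With the tool pointing down it reaches from about 0.325 to 0.775 m from the base axis. Payload 5.5 kg.
Tool frame: the origin (TCP) lies at the centre of the arm's flange, where the gripper is bolted on; the fingertips stand bot.tip_reach ahead of it and the grasp point (between the pads) lies 163 mm ahead of it (bot.tip_reach is the distance from the TCP to the fingertips, in m); x points along the fingers, z is the direction in which the jaws open and shut, and the axes are right-handed (so a half turn about x gives the same grasp; the last joint's range is limited). The gripper opens to 88 mm and grips with 3 to 60 N. Pads are 20 mm wide; open, the fingers measure 115 mm over their backs; the gripper's body (75 mm by 178 mm) begins 61 mm behind the grasp point.
Start: joints at [62.641, 5.22, 70.514, -0, 104.267, -3.249], TCP at [0.245, 0.548, 0.405] pointing down, gripper open.
Joint ranges: [-164.24, 164.24], [-49.07, 125.15], [9.68, 141.18], [-86.29, 266.29], [3.28, 154.24], [-151.56, 151.56]. Speed limits (degrees/s): [147.25, 147.25, 172.46, 180, 180, 180].

INTERFACE

Orientations are given as [roll, pitch, yaw] about the fixed x, y, z axes, in that order (R = Rz(yaw) Ry(pitch) Rx(roll)).
In Python, from plant import bot gives the robot as it stands. Calls block until the motion is done:
- bot.movep(position, orientation): joint-space move of the TCP to a pose.
- bot.movel(position, rotation=None, feed=0.15, threshold=None): straight line of the TCP; rotation=None keeps the orientation; feed is the mean speed in m/s. With threshold (N) it stops when the force on the tool has changed by that much, and returns True; else False.
- bot.set_joints(angles): joint-space move.
- bot.grip(opening): opening from 0.0 (shut) to 1.0 (fully open); the grip force is fixed at half the most; returns when the fingers have stopped.
- bot.pause(seconds).
- bot.solve_ik(position, orientation): joint angles nearest the present ones, or None.
- bot.read_state(): the state.
- bot.snapshot(name): name is "scene" or "top" or "wrist"; returns a dict with "frame" (400x640x3 uint8, red, green, blue), "mtx" (3x3 intrinsics, pixels), "R" (3x3) and "t" (3): a world point X has camera coordinates R X + t; the wrist camera has in their place "tool_from_camera" (4x4, takes a point from camera to tool coordinates, whose origin is the TCP and whose axes are the tool frame's). Camera axes: x right, y down, z forward; pixel columns grow to the right and rows downward; lengths in m; the calibration is good to about 2 mm. A picture is of the moment at which its call begins: read the wrist's pose just before it. There is no depth.
A pose or a line that the arm cannot do raises bot.MotionError and nothing moves.
- bot.sign_off(): hands the job in, once; it reports no verdict.
The state is a dict: "time": time; "joint_pos": joint angles; "joint_velocities": joint speeds; "tau": joint torques, N m; "position": TCP position; "eef_rot": TCP orientation; "wrist_force": force on the tool from outside, world axes, zero at the start; "moment": the same for the moment, N m; "width": opening from 0.0 (shut) to 1.0 (fully open).
Only numpy, scipy, OpenCV 4.12 (cv2) and the standard library are available. Lean on these libraries where they do the work, as an engineer would, in place of code of your own. Each camera call takes 0.05 s, during which the arm holds its last target. There are 200 camera calls.

TASK

Get the stool legs ready for gluing: roll every hexagonal leg over on the plywood board, face by face and without picking it up off the board, until it rests flat with its grooved face straight up, still on the board. Gather all the loose fittings (aluminium channel, levelling foot, steel strap, wooden wedge, whichever are there) into the parts box, and leave everything else on the bench where it is.

Things in the scene. Friction and masses are not known exactly. Their poses are not given: they have to be found in the camera images.
- board: thin plywood glue-up board lying fixed on the bench, 200 mm (own x) by 600 mm (own y), 4 mm thick; origin at the centre of its underside, on the bench
- partsbox: open wooden parts box, fixed, 200 mm (own x) by 150 mm (own y), 50 mm high, walls and floor 8 mm thick; origin at the centre of its underside, on the bench
- leg_a_center (a point): centre of a hardwood hexagonal leg: a regular hexagonal prism 140 mm long, 40 mm across the flats (each face 23 mm wide, 46 mm corner to corner), 0.14 kg, resting on one face on the board, its centre 20 mm above the board. Own x runs along the leg; own z points out of the middle of the one face that has a groove (9 mm wide, 4 mm deep, along the whole length, freshly cut, so paler inside). The groove starts one, two or three faces away from the top. May be absent.
- leg_a_groove (a point): point in the middle of this leg's grooved face, 20 mm from the leg's centre along the leg's own z; same axes as the leg
- leg_b_center (a point): centre of a hardwood hexagonal leg: a regular hexagonal prism 140 mm long, 40 mm across the flats (each face 23 mm wide, 46 mm corner to corner), 0.14 kg, resting on one face on the board, its centre 20 mm above the board. Own x runs along the leg; own z points out of the middle of the one face that has a groove (9 mm wide, 4 mm deep, along the whole length, freshly cut, so paler inside). The groove starts one, two or three faces away from the top. May be absent.
- leg_b_groove (a point): point in the middle of this leg's grooved face, 20 mm from the leg's centre along the leg's own z; same axes as the leg
- leg_c_center (a point): centre of a hardwood hexagonal leg: a regular hexagonal prism 140 mm long, 40 mm across the flats (each face 23 mm wide, 46 mm corner to corner), 0.14 kg, resting on one face on the board, its centre 20 mm above the board. Own x runs along the leg; own z points out of the middle of the one face that has a groove (9 mm wide, 4 mm deep, along the whole length, freshly cut, so paler inside). The groove starts one, two or three faces away from the top. May be absent.
- leg_c_groove (a point): point in the middle of this leg's grooved face, 20 mm from the leg's centre along the leg's own z; same axes as the leg
- channel_center (a point): centre of an aluminium U-channel piece, 60 mm long (own x), 28 mm wide (own y), 24 mm high, open at the top, walls 4 mm, 60 g; on the bench the centre is 12 mm up. May be absent.
- foot_center (a point): centre (half-way up, 21 mm) of a levelling foot standing on its disc: steel disc 36 mm across and 12 mm thick, threaded stem 12 mm across rising from it, 42 mm high overall, own z along the stem, 90 g. May be absent.
- strap_center (a point): centre of a flat steel joining strap, 80 mm long (own x), 22 mm wide (own y), 10 mm thick, 130 g; on the bench the centre is 5 mm up. May be absent.
- wedge_center (a point): centre of a small wooden wedge, 64 mm long (own x), 26 mm wide (own y), 8 mm high at the thin end and 18 mm at the thick (+x) end; point 9 mm above its underside, 30 g. May be absent.
- hammer: hammer, 240 mm, lying on the bench; a bystander, to be left alone; origin at its underside
- glue: white glue bottle, 56 mm across, 150 mm high; a bystander, to be left alone; origin at its underside
- sander: cork sanding block 90 x 50 x 32 mm; a bystander, to be left alone; origin at its underside
Not all that is in view belongs to the job. Of the things shaped like the part that bears foot_center, the dark steel one is meant. Several things look just like the sander: the one meant starts nearest to the robot's base.

How it is judged:
By the outcome, as a careful person would: the job done as asked, in the order asked, and still so for the second after the job is handed in, with the robot touching nothing.
Of leg_a, leg_b, leg_c only 2 to 3 are there at a start; the rules pass over those that are not, and their reading is None.
Of channel, foot, strap, wedge only 3 to 4 are there at a start; the rules pass over those that are not, and their reading is None.
At some moment in a run one of leg_a, leg_b, leg_c, channel, foot, strap, wedge may be knocked a few centimetres aside while the robot is not near it.
Once in a run the grip may slacken for a moment while it holds something.
It also fails if it takes over 210 s, if anything falls off the work surface, if the arm or the gripper's body presses on something with over 40 N, if the wrist force passes 120 N, or if a joint passes its speed limit or range.

## Working session

There is one attempt and no reset: what is moved stays moved. The work goes in short steps, each a Python script; the robot and the scene stay as the last script left them, time stands still between calls to the robot, and variables do not carry over. Pictures are saved under pics/ and viewed, about 12 in all and at most 16, crops included, and the job is handed in when it is done.

```bash
ls; mkdir -p pics; python3 - <<'E'
from plant import bot
import cv2,numpy as np
for n in ("top","scene"):
    s=bot.snapshot(n); cv2.imwrite(f"pics/{n}0.png",s["frame"][:,:,::-1]); np.savez(f"{n}0.npz",**s)
    print(n,s["mtx"].tolist(),s["R"].round(4).tolist(),s["t"].round(4).tolist())
w=bot.snapshot("wrist");print(w["tool_from_camera"].round(4).tolist(),w["mtx"].tolist())
st=bot.read_state();print(st,bot.tip_reach)
E
```

```text
pics
top [[394.53543820487647, 0.0, 321.6679182913653], [0.0, 394.53543820487647, 202.9638917317396], [0.0, 0.0, 1.0]] [[-0.004, -1.0, 0.001], [-0.9784, 0.0037, -0.2068], [0.2068, -0.0018, -0.9784]] [-0.0958, 0.5941, 0.9856]
scene [[407.069933848948, 0.0, 316.6801396503264], [0.0, 407.069933848948, 202.4838272066565], [0.0, 0.0, 1.0]] [[-0.775, 0.6318, -0.0109], [0.4526, 0.543, -0.7073], [-0.441, -0.5532, -0.7068]] [0.5153, -0.1961, 1.256]
[[-0.0002, -0.299, 0.9543, 0.0201], [-0.0003, -0.9543, -0.299, 0.0817], [1.0, -0.0003, 0.0001, -0.0002], [0.0, 0.0, 0.0, 1.0]] [[298.3412741777416, 0.0, 320.4311345888463], [0.0, 298.3412741777416, 201.80885014190173], [0.0, 0.0, 1.0]]
{'time': 0.15, 'joint_pos': array([ 6.26434570e+01,  5.25319194e+00,  7.05645636e+01, -9.74331625e-04,
        1.04266479e+02, -3.24917344e+00]), 'joint_velocities': array([-0.06274013, -0.07104751, -0.1318089 ,  0.0282884 , -0.04059982,
       -0.07463837]), 'tau': array([ 2.81910383e-03, -4.47043598e+01, -4.06908274e+01,  7.00174668e-02,
        2.74135871e-02, -1.17172499e-04]), 'position': array([0.24510108, 0.54771022, 0.40378096]), 'eef_rot': array([ 177.39333707,   89.91576049, -116.7142719 ]), 'wrist_force': array([-0.00268399,  0.11549208, -0.40980917]), 'moment': array([ 0.00470558,  0.00553997, -0.00103808]), 'width': 0.9986148933659017} 0.182
```

```bash
python3 - <<'E'
import cv2
i=cv2.imread("pics/top0.png");cv2.imwrite("pics/top0b.png",cv2.resize(i,(800,500),interpolation=cv2.INTER_CUBIC))
E
```

```text
(no output)
```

View pics/top0.png

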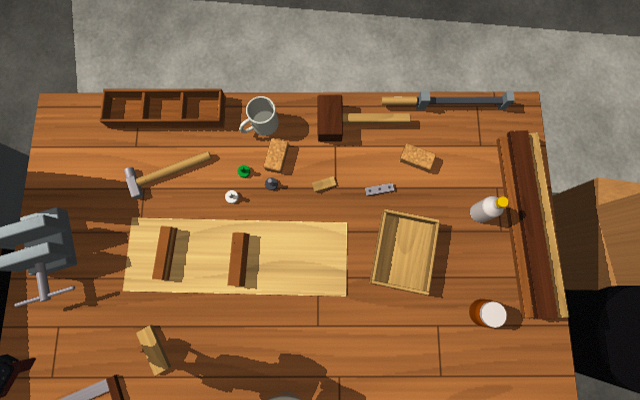

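View pics/scene0.png

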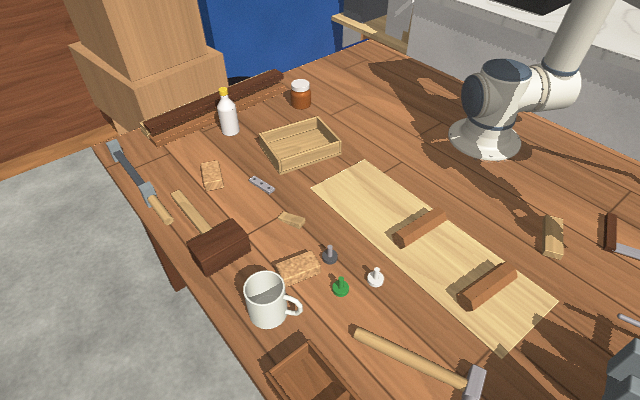

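Top view: legs at (165,253) and (239,260) on the board, and box at (405,252). Possible feet are dark (272,184), green (244,171) and white (232,197), so I take the dark one. The wedge is at (325,184); the wood block at (152,350) looks too big for it. The strap is at (380,189), or it could be the channel. I see three cork blocks or similar, none of which need moving. Next is a close crop to check these choices.

```bash
python3 - <<'E'
import cv2,numpy as np
t=cv2.imread("pics/top0.png");s=cv2.imread("pics/scene0.png")
a=cv2.resize(t[155:300,120:420],(800,387),interpolation=cv2.INTER_CUBIC)
b=cv2.resize(s[170:310,240:560],(480,210),interpolation=cv2.INTER_CUBIC)
c=cv2.resize(t[320:380,120:200],(280,210),interpolation=cv2.INTER_CUBIC)
o=np.zeros((600,800,3),np.uint8);o[:387]=a;o[390:600,:480]=b;o[390:600,490:770]=c
cv2.imwrite("pics/crop1.png",o)
E
```

```text
(no output)
```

View pics/crop1.png

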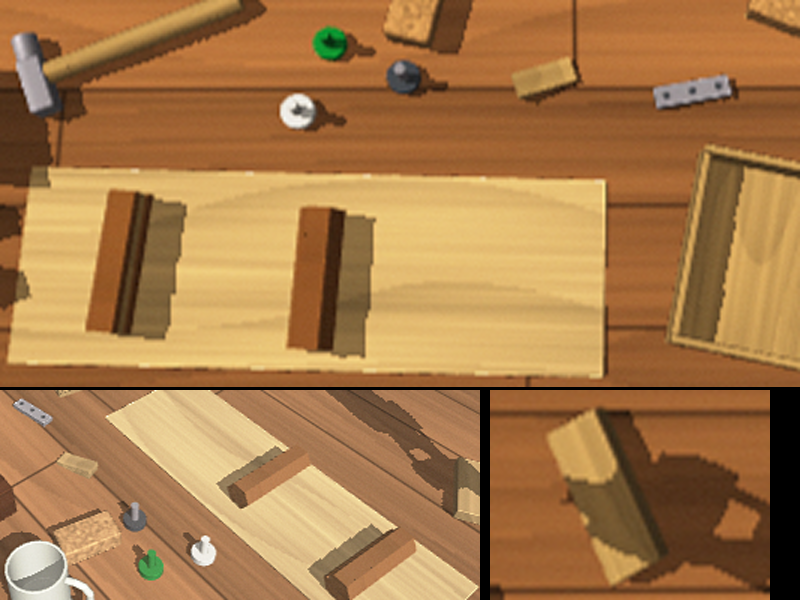

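Crop check: the dark foot, wedge (325,184) and drilled flat strap (380,189) match the descriptions, and no channel is visible. The left leg's groove is on its upper right (-y) face. The right leg's groove isn't visible, so I need oblique wrist views.

```bash
cat > h.py <<'E'
from plant import bot
import numpy as np, cv2
from scipy.spatial.transform import Rotation as Ro
def Rt(x,z):
    x=np.array(x,float);x/=np.linalg.norm(x);z=np.array(z,float);z-=x*(x@z);z/=np.linalg.norm(z)
    return np.column_stack([x,np.cross(z,x),z])
def rpy(R): return Ro.from_matrix(R).as_euler('xyz',degrees=True)
def cast(s,px,h,R=None,t=None):
    """pixels -> points on plane z=h"""
    R=s["R"] if R is None else R; t=s["t"] if t is None else t
    px=np.atleast_2d(np.array(px,float)); d=np.c_[px,np.ones(len(px))]@np.linalg.inv(s["mtx"]).T@R
    c=-R.T@t; return c+d*((h-c[2])/d[:,2])[:,None]
def proj(s,X):
    p=(np.atleast_2d(X)@s["R"].T+s["t"])@s["mtx"].T; return p[:,:2]/p[:,2:]
def wrist():
    st=bot.read_state(); s=bot.snapshot("wrist")
    T=np.eye(4);T[:3,:3]=Ro.from_euler('xyz',st["eef_rot"],degrees=True).as_matrix();T[:3,3]=st["position"]
    C=np.linalg.inv(T@s["tool_from_camera"]); s=dict(s); s["R"]=C[:3,:3]; s["t"]=C[:3,3]; return s
def save(s,n): cv2.imwrite(f"pics/{n}.png",s["frame"][:,:,::-1]); np.savez(f"{n}.npz",**s)
def camlook(pos,target,zs=(1,-1)):
    """move so that wrist camera sits at pos and looks at target (jaw axis horizontal, perpendicular to view)"""
    f=np.array(target,float)-pos; f/=np.linalg.norm(f)
    side=np.cross(f,[0,0,1.]); side/=np.linalg.norm(side); best=None
    tc=np.array([[-0.0002,-0.299,0.9543,.0201],[-.0003,-.9543,-.299,.0817],[1,-.0003,.0001,-.0002]])
    for s in zs:
        r=side*s; Rc=np.column_stack([r,np.cross(f,r),f]); R=Rc@tc[:,:3].T
        p=np.array(pos)-R@tc[:,3]; q=bot.solve_ik(p,rpy(R))
        if q is not None:
            c=np.abs(np.array(q)-bot.read_state()["joint_pos"]).max()
            if best is None or c<best[0]: best=(c,q)
    if best is None: return False
    bot.set_joints(best[1]); return True
E
python3 - <<'E'
from h import *
s=dict(np.load("top0.npz"));print("cam",-s["R"].T@s["t"]); s2=dict(np.load("scene0.npz"));print(-s2["R"].T@s2["t"])
for n,p,h in [("legL",(168,253),.034),("legR",(240,260),.034),("foot",(272,184),.02),("wedge",(325,184),.01),("strap",(380,189),.01),("box",(405,252),.05),("b",(124,292),.004),("b",(347,296),.004),("b",(347,222),.004),("wood",(152,350),.02)]: print(n,cast(s,p,h).round(3))
L=cast(s,(168,253),.03)[0];Rg=cast(s,(240,260),.03)[0]
def q(p,t):
    for k in (1,-1):
        f=np.array(t)-p;f/=np.linalg.norm(f);side=np.cross(f,[0,0,1.]);side/=np.linalg.norm(side);r=side*k
        tc=np.array([[-0.0002,-0.299,0.9543,.0201],[-.0003,-.9543,-.299,.0817],[1,-.0003,.0001,-.0002]])
        R=np.column_stack([r,np.cross(f,r),f])@tc[:,:3].T;print(p,k,bot.solve_ik(np.array(p)-R@tc[:,3],rpy(R)))
q(Rg+[0,.2,.2],Rg);q(Rg+[0,-.2,.2],Rg);q(Rg+[0,.24,.16],Rg);q(Rg+[-.01,0,.35],Rg)
E
```

```text
cam [ 0.37707089 -0.09613639  1.08726698]
[1.04203079 0.47562927 0.75458051]
legL [[0.465 0.311 0.034]]
legR [[0.446 0.119 0.034]]
foot [[0.657 0.04  0.02 ]]
wedge [[ 0.659 -0.108  0.01 ]]
strap [[ 0.644 -0.262  0.01 ]]
box [[ 0.464 -0.316  0.05 ]]
b [[0.364 0.432 0.004]]
b [[ 0.352 -0.165  0.004]]
b [[ 0.552 -0.168  0.004]]
wood [[0.219 0.338 0.02 ]]
[0.44643777 0.3194987  0.23      ] 1 [  46.72389741   27.90760132   77.52436194  -44.50182337  119.90129116
 -139.6903817 ]
[0.44643777 0.3194987  0.23      ] -1 [ 33.28635736  -0.30673155  90.19679745 -23.61498427 104.84211326
  30.13115573]
[ 0.44643777 -0.0805013   0.23      ] 1 [-36.17089011   5.79298782 104.36733408  49.29786562 109.35547503
 -36.58592678]
[ 0.44643777 -0.0805013   0.23      ] -1 None
[0.44643777 0.3594987  0.19      ] 1 [  48.85559261   37.81490421   72.80599963  -50.69601858  125.28013645
 -138.99642932]
[0.44643777 0.3594987  0.19      ] -1 [ 39.59997624   8.97040226  85.28455243 -30.98812105 109.98086167
  35.1453681 ]
[0.43643777 0.1194987  0.38      ] 1 [ 15.72351599 -40.22173704 111.3605572   -5.05973815  90.48667894
 104.84389232]
[0.43643777 0.1194987  0.38      ] -1 [  8.57803586   1.6509043   77.64083984   2.57745641 116.27930355
 -80.61412496]
```

```bash
python3 - <<'E'
from h import *
Rg=np.array([.446,.119,.03])
tc=np.array([[-0.0002,-0.299,0.9543,.0201],[-.0003,-.9543,-.299,.0817],[1,-.0003,.0001,-.0002]])
for off in ([0,.2,.2],[0,-.2,.2],[0,-.25,.28],[.0,-.3,.26],[0,.26,.25]):
  for k in (1,-1):
    f=-np.array(off)/np.linalg.norm(off);side=np.cross(f,[0,0,1.]);side/=np.linalg.norm(side);r=side*k
    R=np.column_stack([r,np.cross(f,r),f])@tc[:,:3].T;p=Rg+off-R@tc[:,3];q=bot.solve_ik(p,rpy(R))
    print(off,k,q is not None and q.round(0),(p+R[:,0]*.182).round(3))
ok=camlook(Rg+[0,.2,.2],Rg,(-1,)); print(ok)
s=wrist();save(s,"w1");print(bot.read_state()["time"])
E
```

```text
[0, 0.2, 0.2] 1 [  47.   28.   78.  -44.  120. -140.] [0.446 0.213 0.083]
[0, 0.2, 0.2] -1 [ 33.  -0.  90. -24. 105.  30.] [0.446 0.172 0.124]
[0, -0.2, 0.2] 1 [-36.   6. 104.  49. 109. -37.] [0.446 0.025 0.083]
[0, -0.2, 0.2] -1 False [0.446 0.066 0.124]
[0, -0.25, 0.28] 1 [-40.   4.  96.  47. 117. -32.] [ 0.446 -0.034  0.157]
[0, -0.25, 0.28] -1 False [0.446 0.01  0.196]
[0.0, -0.3, 0.26] 1 [-44.  11.  93.  50. 121. -36.] [ 0.446 -0.065  0.15 ]
[0.0, -0.3, 0.26] -1 False [ 0.446 -0.026  0.195]
[0, 0.26, 0.25] 1 [  50.   32.   67.  -46.  127. -143.] [0.446 0.271 0.135]
[0, 0.26, 0.25] -1 [ 38.   5.  80. -24. 112.  33.] [0.446 0.23  0.177]
True
1.7833
```

View pics/w1.png

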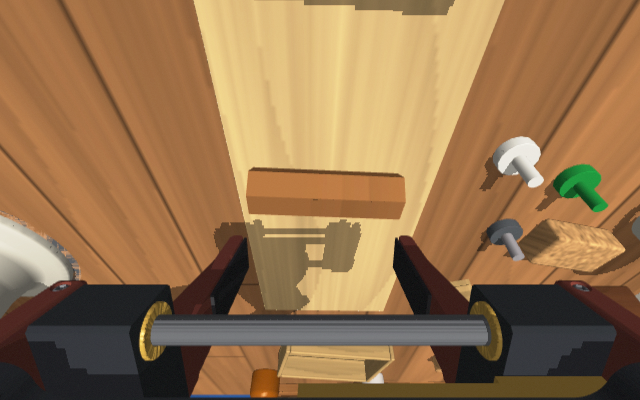

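Upside-down view from +y: the right leg (247–405,168–218) has no groove on its top or +y upper face, which leaves the bottom or one of the two lower faces. I'll look at its end profile.

```bash
python3 - <<'E'
from h import *
Rg=np.array([.446,.119,.024])
tc=np.array([[-0.0002,-0.299,0.9543,.0201],[-.0003,-.9543,-.299,.0817],[1,-.0003,.0001,-.0002]])
for off in ([.26,0,.12],[.24,.1,.12],[.2,.16,.1],[.24,-.1,.12],[.2,-.2,.12],[.1,.22,.08],[.15,.22,.12],[.05,-.26,.13],[.05,-.28,.17],[.3,0,.2]):
  for k in (1,-1):
    f=-np.array(off)/np.linalg.norm(off);side=np.cross(f,[0,0,1.]);side/=np.linalg.norm(side);r=side*k
    R=np.column_stack([r,np.cross(f,r),f])@tc[:,:3].T;p=Rg+off-R@tc[:,3];q=bot.solve_ik(p,rpy(R))
    if q is not None: print(off,k,q.round(0),(p+R[:,0]*.182).round(3),p.round(3))
E
```

```text
[0.26, 0, 0.12] -1 [  6.  41.  51.   7. 136.  99.] [0.531 0.119 0.096] [0.666 0.119 0.218]
[0.24, 0.1, 0.12] -1 [ 16.  41.  50.  -7. 136.  80.] [0.525 0.152 0.096] [0.649 0.203 0.218]
[0.2, 0.16, 0.1] -1 [ 23.  41.  53. -18. 135.  67.] [0.508 0.168 0.086] [0.618 0.257 0.2  ]
[0.24, -0.1, 0.12] -1 [ -4.  35.  59.  19. 131. 116.] [0.525 0.086 0.096] [0.649 0.034 0.218]
[0.2, -0.2, 0.12] 1 [-18.  58.  51.  50. 144. -43.] [0.538 0.027 0.047] [ 0.666 -0.101  0.065]
[0.2, -0.2, 0.12] -1 [-14.  29.  68.  29. 125. 129.] [0.521 0.044 0.101] [ 0.619 -0.055  0.219]
[0.1, 0.22, 0.08] 1 [  37.   62.   51.  -53.  143. -138.] [0.479 0.193 0.02 ] [0.555 0.359 0.023]
[0.1, 0.22, 0.08] -1 [ 34.  32.  68. -32. 125.  50.] [0.472 0.176 0.076] [0.533 0.31  0.182]
[0.15, 0.22, 0.12] 1 [  33.   67.   36.  -50.  150. -139.] [0.511 0.214 0.044] [0.613 0.364 0.065]
[0.15, 0.22, 0.12] -1 [ 30.  35.  59. -25. 129.  56.] [0.497 0.194 0.097] [0.574 0.306 0.218]
[0.05, -0.26, 0.13] 1 [-35.  32.  88.  54. 122. -45.] [0.468 0.004 0.049] [ 0.502 -0.173  0.076]
[0.05, -0.26, 0.13] -1 [-27.   3.  96.  37. 109. 146.] [0.463 0.029 0.102] [ 0.488 -0.1    0.227]
[0.05, -0.28, 0.17] 1 [-37.  28.  87.  52. 123. -43.] [ 0.472 -0.025  0.077] [ 0.503 -0.199  0.119]
[0.05, -0.28, 0.17] -1 [-27.   1.  94.  34. 110. 147.] [0.466 0.005 0.128] [ 0.487 -0.114  0.263]
[0.3, 0, 0.2] -1 [  6.  40.  42.   6. 136.  99.] [0.581 0.119 0.149] [0.695 0.119 0.291]
```

```bash
python3 - <<'E'
from h import *
Rg=np.array([.446,.119,.024]);o=[]
for i,off in enumerate(([.24,.1,.12],[.2,-.2,.12])):
    print(camlook(Rg+off,Rg,(-1,)))
    s=wrist();save(s,f"w2{i}")
    u=proj(s,Rg)[0].astype(int);im=s["frame"][::-1,::-1,::-1];u=np.array([640,400])-u;print(u)
    o.append(cv2.resize(im[max(0,u[1]-90):u[1]+90,max(0,u[0]-120):u[0]+120],(400,300),interpolation=cv2.INTER_CUBIC))
cv2.imwrite("pics/w2c.png",np.hstack(o));print(bot.read_state()["time"])
E
```

```text
True
[321 198]
True
[320 199]
3.5667
```

View pics/w2c.png

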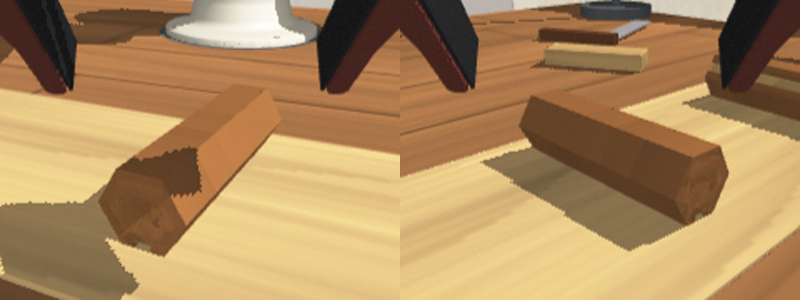

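The right leg's notch is at the bottom of its end profile, at (142,245) and (700,215), so it needs 3 rolls; I'll roll it toward -y. The left leg needs 1 roll toward +y. Now I'll measure both from directly above.

```bash
cat >> h.py <<'E'
def legmask(s,c):
    """brown blob near world point c -> centre xy, axis yaw (deg), size; plane z=.024"""
    hsv=cv2.cvtColor(s["frame"],cv2.COLOR_RGB2HSV).astype(int); rgb=s["frame"].astype(int)
    m=((rgb[...,1]<0.66*rgb[...,0])&(rgb[...,0]>45)).astype(np.uint8)
    m=cv2.morphologyEx(m,cv2.MORPH_OPEN,np.ones((3,3),np.uint8));m=cv2.morphologyEx(m,cv2.MORPH_CLOSE,np.ones((9,9),np.uint8))
    n,l,_,_=cv2.connectedComponentsWithStats(m); u=proj(s,c)[0].astype(int); w=l[u[1]-12:u[1]+13,u[0]-12:u[0]+13]; w=w[w>0]
    k=np.bincount(w).argmax(); cs,_=cv2.findContours((l==k).astype(np.uint8),cv2.RETR_EXTERNAL,cv2.CHAIN_APPROX_NONE)
    p=cast(s,max(cs,key=len)[:,0]+0.0,.024)[:,:2]
    (cx,cy),(a,b),_=r=cv2.minAreaRect((p*1000).astype(np.float32)); bx=cv2.boxPoints(r); e=[bx[1]-bx[0],bx[2]-bx[1]]
    e=max(e,key=np.linalg.norm); yaw=np.degrees(np.arctan2(e[1],e[0])); yaw=(yaw+90)%180-90
    return np.array([cx,cy])/1000,yaw,(max(a,b),min(a,b)),(l==k)
def measleg(c,name=None):
    c=np.array([c[0],c[1],.024])
    if not camlook(c+[-.02,0,.34],c,(-1,)): raise SystemExit("look?")
    bot.pause(.2); s=wrist(); r=legmask(s,c)
    if name: save(s,name)
    return r
E
python3 - <<'E'
from h import *
for n,c in (("R",(.446,.119)),("L",(.465,.311))):
    r=measleg(c,"m"+n);print(n,r[:3])
    f=dict(np.load(f"m{n}.npz"))["frame"].copy();f[r[3]&(np.add.outer(range(400),range(640))%3==0)]=[0,255,0];cv2.imwrite(f"pics/mm{n}.png",f[:,:,::-1])
a=[cv2.imread(f"pics/mm{n}.png")[50:350,120:520] for n in "RL"];cv2.imwrite("pics/mm.png",np.hstack(a))
s=dict(np.load("top0.npz"));print([legmask(s,c)[:3] for c in ([.446,.119,.034],[.465,.311,.034])])
E
```

```text
R (array([0.45308145, 0.12636299]), np.float32(-3.157875), (146.6118927001953, 44.26429748535156))
L (array([0.4695145 , 0.32965341]), np.float32(-5.3950195), (144.99819946289062, 34.546852111816406))
[(array([5.23210693e-01, 4.21142578e-05]), np.float32(89.75583), (1474.5357666015625, 840.9299926757812)), (array([0.46795715, 0.32383954]), np.float32(-4.8400726), (138.75027465820312, 44.26811599731445))]
```

View pics/mm.png

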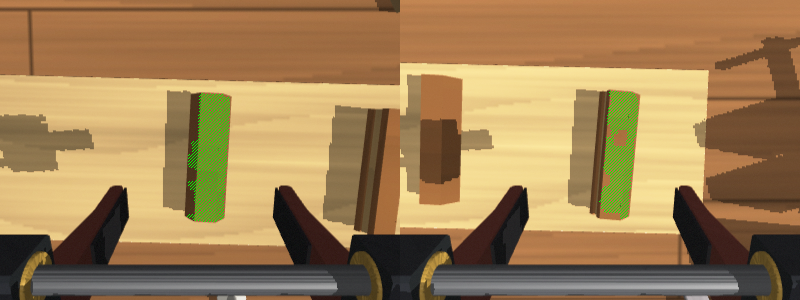

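The masks miss the dark shaded face of the right leg, and the groove splits the left leg's mask. I'll loosen the thresholds offline.

```bash
sed -i 's/0.66\*rgb\[...,0\])&(rgb\[...,0\]>45)/0.76*rgb[...,0])\&(rgb[...,0]>28)/; s/np.ones((9,9)/np.ones((15,15)/' h.py; python3 - <<'E'
from h import *
for n,c in (("R",(.446,.119,.024)),("L",(.465,.311,.024))):
    s=dict(np.load(f"m{n}.npz"));r=legmask(s,c);print(n,r[:3]); f=s["frame"]
    row=160; print([tuple(int(v) for v in f[row,x]) for x in range(285,365,6)])
E
```

```text
R (array([0.44542023, 0.11772989]), np.float32(-89.99898), (753.712646484375, 443.0242919921875))
[(229, 195, 129), (142, 118, 78), (143, 118, 79), (143, 119, 80), (139, 115, 76), (74, 48, 26), (158, 102, 57), (157, 101, 56), (158, 102, 56), (158, 102, 57), (154, 99, 55), (233, 201, 134), (233, 201, 133), (233, 201, 133)]
L (array([0.49638522, 0.30932697]), np.float32(89.864456), (214.14927673339844, 201.515380859375))
[(242, 216, 145), (242, 214, 143), (157, 130, 87), (156, 129, 87), (157, 130, 87), (157, 130, 88), (96, 63, 37), (79, 52, 30), (180, 117, 67), (180, 118, 66), (179, 117, 67), (174, 113, 65), (174, 112, 64), (240, 214, 143)]
```

```bash
sed -i 's/0.76\*rgb/0.735*rgb/; s/np.ones((15,15)/np.ones((9,9)/' h.py; python3 - <<'E'
t=open('h.py').read()
t=t.replace("    m=cv2.morphologyEx(m,cv2.MORPH_OPEN","""    c=np.array(c,float); w=np.zeros_like(m); q=proj(s,c+[[-.095,-.05,0],[.095,-.05,0],[.095,.05,0],[-.095,.05,0]])
    m*=cv2.fillConvexPoly(w,q.astype(np.int32),1)
    m=cv2.morphologyEx(m,cv2.MORPH_OPEN""",1)
open('h.py','w').write(t)
E
python3 - <<'E'
from h import *
for n,c in (("R",(.450,.121,.024)),("L",(.468,.324,.024))):
    s=dict(np.load(f"m{n}.npz"));r=legmask(s,c);print(n,r[:3])
s=dict(np.load("top0.npz"));print([legmask(s,c)[:3] for c in ([.45,.121,.024],[.468,.324,.024])])
E
```

```text
R (array([0.45294141, 0.12652583]), np.float32(-3.0675125), (148.02481079101562, 45.91663360595703))
L (array([0.46972369, 0.32488196]), np.float32(-4.990082), (147.8035430908203, 45.899383544921875))
[(array([0.45042691, 0.12579759]), np.float32(-3.0739136), (143.46824645996094, 46.62403106689453)), (array([0.46804691, 0.32422339]), np.float32(-4.8393173), (141.88296508789062, 46.17841720581055))]
```

Now both measurements agree to about 2 mm, with width 46 mm as expected. Next is the roll routine: grip across two opposite slanted faces with the tool tilted 30°, then turn it 60° about the bottom edge.

```bash
cat >> h.py <<'E'
def rollpose(c,yaw,dr,th,j,back=0.,d=.003,zb=.0):
    y=np.radians(yaw); s=dr*np.array([-np.sin(y),np.cos(y),0]); z=np.array([0,0,1.])
    c=np.array([c[0],c[1],.024]); P=c+.01155*s-[0,0,.02]
    u=-.5*s+.75**.5*z; jz=j*(.75**.5*s+.5*z)
    Q=Ro.from_rotvec(np.cross(z,s)*np.radians(th)).as_matrix()
    tcp=P+Q@(c+(d+.182+back)*u-P)+[0,0,zb]; return tcp,rpy(Rt(-Q@u,Q@jz))
def rollcheck(c,yaw,dr):
    for j in (1,-1):
        q=[bot.solve_ik(*rollpose(c,yaw,dr,t,j,b)) for t,b in ((0,.09),(0,0),(30,0),(60,0),(60,.09))]
        print(c,dr,j,"no" if any(v is None for v in q) else np.array(q).round(0).tolist())
def roll(c,yaw,dr,j):
    bot.grip(.6); bot.movep(*rollpose(c,yaw,dr,0,j,.09)); p,r=rollpose(c,yaw,dr,0,j)
    hit=bot.movel(p,r,feed=.12,threshold=15); st=bot.read_state(); print("down",hit,(st["position"]-p).round(4))
    if hit: return False
    bot.grip(.3); print("w",bot.read_state()["width"])
    F=[]
    for t in range(10,61,10):
        p,r=rollpose(c,yaw,dr,t,j,zb=.0005); bot.movel(p,r,feed=.1); F.append(np.linalg.norm(bot.read_state()["wrist_force"]).round(1))
    print("F",F,"w",bot.read_state()["width"])
    bot.grip(.56); p,r=rollpose(c,yaw,dr,60,j,.09); bot.movel(p,r,feed=.15)
    st=bot.read_state();print("t",st["time"]); return True
E
python3 - <<'E'
from h import *
for dr in(1,-1): rollcheck((.469,.3245),-4.9,dr)
for i in range(3): rollcheck((.452,.126-.023*i),-3.1,-1)
print(bot.read_state()["joint_pos"].round(0))
E
```

```text
(0.469, 0.3245) 1 1 [[9.0, -15.0, 106.0, 29.0, 82.0, -79.0], [14.0, -9.0, 109.0, 30.0, 72.0, -79.0], [32.0, 5.0, 91.0, -0.0, 85.0, -53.0], [44.0, 27.0, 70.0, -20.0, 106.0, -42.0], [47.0, 30.0, 57.0, -20.0, 115.0, -43.0]]
(0.469, 0.3245) 1 -1 [[9.0, -15.0, 106.0, 29.0, 82.0, 101.0], [14.0, -9.0, 109.0, 30.0, 72.0, 101.0], [32.0, 5.0, 91.0, -0.0, 85.0, 127.0], [44.0, 27.0, 70.0, -20.0, 106.0, 138.0], [47.0, 30.0, 57.0, -20.0, 115.0, 137.0]]
(0.469, 0.3245) -1 1 [[45.0, 27.0, 61.0, -20.0, 114.0, 136.0], [43.0, 24.0, 73.0, -20.0, 105.0, 137.0], [30.0, 2.0, 93.0, -0.0, 84.0, 125.0], [11.0, -10.0, 110.0, 30.0, 73.0, 99.0], [6.0, -16.0, 107.0, 30.0, 84.0, 99.0]]
(0.469, 0.3245) -1 -1 [[45.0, 27.0, 61.0, -20.0, 114.0, -44.0], [43.0, 24.0, 73.0, -20.0, 105.0, -43.0], [30.0, 2.0, 93.0, -0.0, 84.0, -55.0], [11.0, -10.0, 110.0, 30.0, 73.0, -81.0], [6.0, -16.0, 107.0, 30.0, 84.0, -81.0]]
(0.452, 0.126) -1 1 [[33.0, 4.0, 89.0, -25.0, 105.0, 124.0], [30.0, 3.0, 98.0, -25.0, 96.0, 124.0], [10.0, -13.0, 108.0, -0.0, 85.0, 103.0], [-14.0, -14.0, 113.0, 29.0, 87.0, 76.0], [-19.0, -16.0, 107.0, 29.0, 97
[... 727 characters left out ...]
.08) -1 1 [[29.0, -0.0, 93.0, -26.0, 103.0, 120.0], [25.0, -1.0, 101.0, -26.0, 94.0, 120.0], [4.0, -15.0, 109.0, -0.0, 86.0, 97.0], [-19.0, -12.0, 112.0, 29.0, 89.0, 71.0], [-25.0, -14.0, 105.0, 28.0, 99.0, 70.0]]
(0.452, 0.08) -1 -1 [[29.0, -0.0, 93.0, -26.0, 103.0, -60.0], [25.0, -1.0, 101.0, -26.0, 94.0, -60.0], [4.0, -15.0, 109.0, -0.0, 86.0, -83.0], [-19.0, -12.0, 112.0, 29.0, 89.0, -109.0], [-25.0, -14.0, 105.0, 28.0, 99.0, -110.0]]
[ 26.  13.  67.   7. 113. -63.]h.py:60: UserWarning: Gimbal lock detected. Setting third angle to zero since it is not possible to uniquely determine all angles.
  q=[bot.solve_ik(*rollpose(c,yaw,dr,t,j,b)) for t,b in ((0,.09),(0,0),(30,0),(60,0),(60,.09))]
```

Everything is feasible. I'll roll the left leg toward +y (j=+1) and check it.

```bash
python3 -W ignore - <<'E'
from h import *
c=(.469,.3245)
ok=roll(c,-4.9,1,1)
if ok:
    r=measleg((.469,.3475),"L1");print(r[:3],bot.read_state()["time"])
    r2=measleg((.452,.126),"R0");print(r2[:3])
    a=[dict(np.load(n+".npz"))["frame"][50:350,120:520,::-1] for n in("L1","R0")];cv2.imwrite("pics/L1.png",np.hstack(a))
E
```

```text
down False [0.0004 0.0002 0.0008]
w 0.44605379963396924
F [np.float64(4.3), np.float64(6.6), np.float64(8.1), np.float64(8.3), np.float64(7.7), np.float64(8.5)] w 0.4506468173233428
t 14.8583
(array([0.4721503 , 0.34477298]), np.float32(-5.0835114), (147.49244689941406, 45.829402923583984)) 15.6417
(array([0.452534  , 0.12660566]), np.float32(-3.017868), (147.89418029785156, 45.89532470703125))
```

View pics/L1.png

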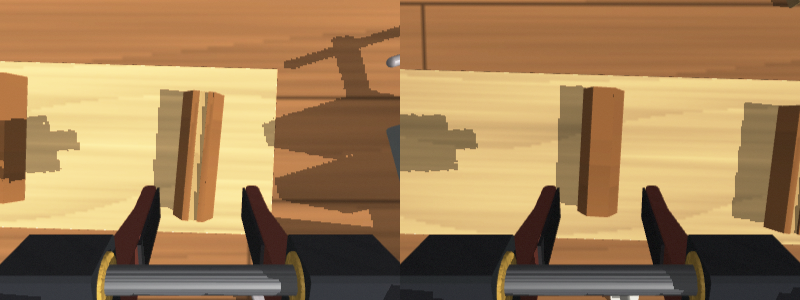

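The left leg now lies flat with its pale groove on top at (200,155). Next I roll the right leg three times toward -y, measuring between rolls.

```bash
python3 -W ignore - <<'E'
from h import *
c,yaw=np.array([.4525,.1263]),-3.05
for i in range(3):
    if not roll(c,yaw,-1,-1): break
    g=c+[0,-.0225]
    r=measleg(g,f"R{i+1}");print(r[:3],bot.read_state()["time"])
    if np.linalg.norm(r[0]-g)>.008 or abs(r[2][1]-46)>3 or abs(r[1]-yaw)>3: print("odd");break
    c,yaw=r[0],r[1]
s=bot.snapshot("top");save(s,"top1")
a=[dict(np.load(n+".npz"))["frame"][50:350,120:520,::-1] for n in(f"R{i+1}",)]+[s["frame"][130:330,100:450,::-1]]
cv2.imwrite("pics/R3.png",np.hstack([a[0],cv2.resize(a[1],(400,229)) if 0 else cv2.resize(a[1],(400,300))]))
E
```

```text
down False [0.0005 0.     0.001 ]
w 0.450351730539444
F [np.float64(3.2), np.float64(5.0), np.float64(4.4), np.float64(4.4), np.float64(3.9), np.float64(4.3)] w 0.45282036573102524
t 23.1417
(array([0.45046741, 0.10350238]), np.float32(-3.1259003), (147.8109130859375, 45.878318786621094)) 23.9917
down False [ 0.0005 -0.      0.0009]
w 0.4504861333018718
F [np.float64(3.0), np.float64(5.0), np.float64(5.2), np.float64(5.4), np.float64(5.6), np.float64(5.8)] w 0.4474469921416724
t 30.3583
(array([0.44886578, 0.08138234]), np.float32(-3.0503159), (147.77999877929688, 45.89511489868164)) 31.2167
down False [ 0.0004 -0.      0.0009]
w 0.4495997766790274
F [np.float64(3.9), np.float64(4.7), np.float64(4.7), np.float64(4.8), np.float64(5.3), np.float64(6.9)] w 0.45427446120718545
t 37.5917
(array([0.4473728 , 0.05932084]), np.float32(-3.005844), (147.5873260498047, 45.854881286621094)) 38.45
```

View pics/R3.png

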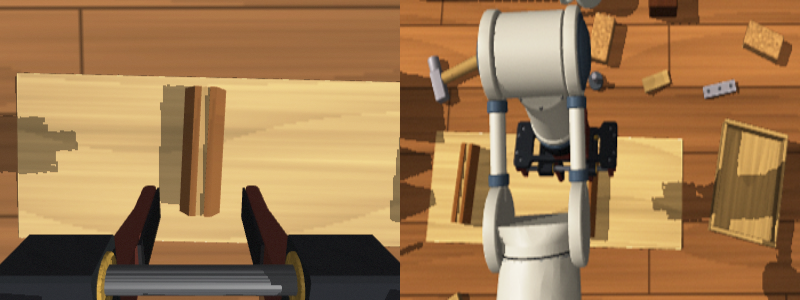

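Both legs are done: the right leg also shows its groove on top at (203,150). Now I locate the three fittings from above.

```bash
cat >> h.py <<'E'
def measpart(kind,g,name=None,r=.055,h=None):
    h={"foot":.012,"wedge":.014,"strap":.010}[kind] if h is None else h; g=np.array([g[0],g[1],h])
    ok=False
    for dz in (.3,.26,.22):
        for dx in (-.02,-.08,-.14):
            ok=ok or camlook(g+[dx,0,dz],g,(-1,1))
    if not ok: print("no look"); return None
    bot.pause(.2); s=wrist(); f=s["frame"].astype(int); sat=(f.max(2)-f.min(2))/(f.max(2)+1)
    m=(f[...,1]>.715*f[...,0])&(sat>.3)&(f[...,0]>70) if kind=="wedge" else (sat<.35)
    w=np.zeros(m.shape,np.uint8); cv2.fillConvexPoly(w,proj(s,g+r*np.array([[-1,-1,0],[1,-1,0],[1,1,0],[-1,1,0]])).astype(np.int32),1)
    m=cv2.morphologyEx(m.astype(np.uint8)*w,cv2.MORPH_CLOSE,np.ones((5,5),np.uint8)); m=cv2.morphologyEx(m,cv2.MORPH_OPEN,np.ones((3,3),np.uint8))
    cs,_=cv2.findContours(m,cv2.RETR_EXTERNAL,cv2.CHAIN_APPROX_NONE); c=max(cs,key=cv2.contourArea)[:,0]
    q=(cast(s,c+0.,h)[:,:2]*1000).astype(np.float32); rc=cv2.minAreaRect(q); bx=cv2.boxPoints(rc); e=max([bx[1]-bx[0],bx[2]-bx[1]],key=np.linalg.norm)
    yaw=(np.degrees(np.arctan2(e[1],e[0]))+90)%180-90
    if name:
        o=s["frame"].copy(); cv2.drawContours(o,[c.reshape(-1,1,2)],-1,(255,0,255),1); cv2.imwrite(f"pics/{name}.png",o[:,:,::-1]); np.savez(name+".npz",**s)
    return np.array(rc[0])/1000,yaw,sorted(rc[1])
E
python3 -W ignore - <<'E'
from h import *
a=[]
for k,g in (("foot",(.657,.04)),("wedge",(.659,-.108)),("strap",(.644,-.262))):
    print(k,measpart(k,g,"p_"+k)); im=cv2.imread(f"pics/p_{k}.png"); a.append(im[100:340,190:450])
cv2.imwrite("pics/parts.png",np.hstack(a)); print(bot.read_state()["time"])
E
```

```text
foot (array([0.66350903, 0.04614383]), np.float32(0.014266968), [33.60795974731445, 34.71975326538086])
wedge (array([ 0.66183234, -0.1029413 ]), np.float32(-71.723595), [28.024024963378906, 65.91183471679688])
strap (array([ 0.64731836, -0.25936063]), np.float32(-79.78366), [22.688365936279297, 80.05908966064453])
41.4333
```

View pics/parts.png

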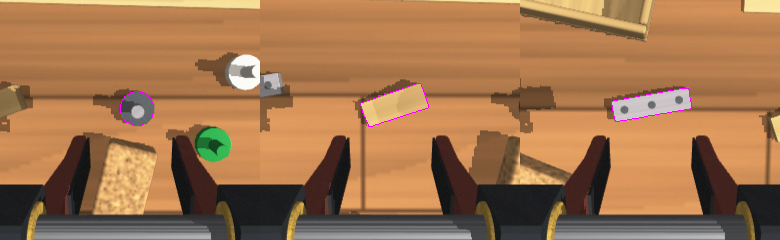

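The contours sit cleanly on the dark foot, the wedge and the strap, with sizes of about 34, 66×28 and 80×23 mm. Next I get the box pose from its rim corners and pick the parts one at a time.

```bash
cat >> h.py <<'E'
def down(xy,tipz,ang,j):
    a=np.radians(ang); z=j*np.array([np.cos(a),np.sin(a),0]); return np.array([xy[0],xy[1],tipz+.182]),rpy(Rt([0,0,-1],z))
def pick_place(kind,m,box,byaw):
    """m=(xy,yaw); box=(centre), byaw"""
    tz,wid,ox={"foot":(.015,.012,.06),"wedge":(.004,.026,0.),"strap":(.003,.022,-.055)}[kind]
    b=np.radians(byaw); pl=np.array(box)+ox*np.array([np.cos(b),np.sin(b)])
    ja,jb=(90,byaw+90) if kind=="foot" else (m[1]+90,byaw)
    q0=bot.read_state()["joint_pos"]; best=None
    for j in (1,-1):
        for k in (1,-1):
            q=[bot.solve_ik(*down(m[0],tz,ja,j)),bot.solve_ik(*down(pl,tz+.012,jb,k))]
            if any(v is None for v in q): continue
            c=np.abs(q[0]-q0).max()+np.abs(q[1]-q[0]).max()
            if best is None or c<best[0]: best=(c,j,k)
    _,j,k=best; W=lambda: round(bot.read_state()["width"]*88,1)
    bot.grip(.5); bot.movep(*down(m[0],.10,ja,j)); p,r=down(m[0],tz,ja,j)
    if bot.movel(p,r,feed=.12,threshold=12): print("hit",bot.read_state()["position"]-p); bot.movel(p+[0,0,.1]); return False
    bot.grip(0.); w=[W()]
    bot.movel(down(m[0],.13,ja,j)[0],feed=.2); w.append(W())
    if w[-1]<wid*1000-4: print("missed",w); return False
    bot.movep(*down(pl,.13,jb,k)); w.append(W())
    p,r=down(pl,tz+.012,jb,k); hit=bot.movel(p,r,feed=.15,threshold=12); w.append(W())
    bot.grip(min(1,(wid+.012)/.088)); bot.movel(down(pl,.13,jb,k)[0],feed=.25); print(kind,"w",w,"hit",hit,"t",bot.read_state()["time"]); return w[-2]>wid*1000-4
E
python3 -W ignore - <<'E'
from h import *
s=dict(np.load("top0.npz")); q=cast(s,[(384.4,210.5),(372,282.5),(430,295),(440,217)],.05)[:,:2]
print(q.round(3),np.linalg.norm(q-np.roll(q,1,0),axis=1)); c=q.mean(0); v=(q[0]-q[1]+q[3]-q[2]); byaw=np.degrees(np.arctan2(v[1],v[0])); print(c,byaw)
np.save("box.npy",[*c,byaw])
m=measpart("strap",(.647,-.259)); print(m)
print(pick_place("strap",m,c,byaw))
s=bot.snapshot("top");save(s,"top2")
E
```

```text
[[ 0.575 -0.266]
 [ 0.386 -0.227]
 [ 0.354 -0.375]
 [ 0.557 -0.414]] [0.14882993 0.19275756 0.15106188 0.20627067]
[ 0.46810317 -0.3202971 ] -11.264594204777573
(array([ 0.64730408, -0.25941046]), np.float32(-79.89408), [22.64203643798828, 79.9721908569336])
strap w [21.9, 21.6, 21.8, 21.7] hit False t 48.625
True
```

```bash
python3 -W ignore - <<'E'
from h import *
*c,byaw=np.load("box.npy")
for k,g in (("wedge",(.662,-.103)),("foot",(.6635,.046))):
    m=measpart(k,g); print(k,m)
    if not pick_place(k,m,c,byaw): break
bot.set_joints([62.641,5.22,70.514,0,104.267,-3.249])
s=bot.snapshot("top");save(s,"top3"); cv2.imwrite("pics/top3c.png",cv2.resize(s["frame"][90:340,100:520,::-1],(800,476),interpolation=cv2.INTER_CUBIC))
for g in ([.447,.059,.024],[.472,.345,.024]): print(legmask(s,g)[:3])
print(bot.read_state()["time"])
E
```

```text
wedge (array([ 0.6622666 , -0.10282368]), np.float32(-71.275894), [27.322986602783203, 65.56732177734375])
wedge w [25.6, 25.7, 25.7, 25.8] hit False t 56.9833
foot (array([0.66385132, 0.04605707]), np.float32(-0.11351013), [34.37632369995117, 34.432640075683594])
foot w [11.7, 11.4, 11.0, 11.4] hit False t 65.1583
(array([0.43097238, 0.06128538]), np.float32(-11.660416), (171.85794067382812, 64.86378479003906))
(array([0.48757556, 0.3404353 ]), np.float32(-10.634819), (177.031005859375, 57.80952453613281))
68.45
```

View pics/top3c.png

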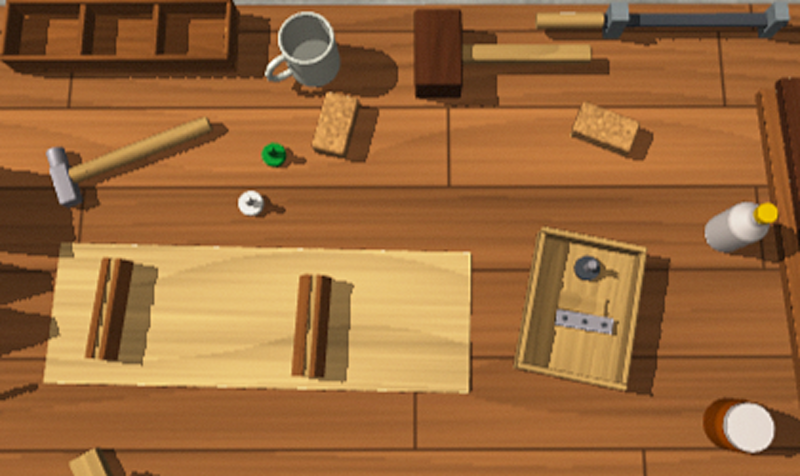

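The bench is undisturbed, and the foot (588,268) and strap (585,320) are in the box, but the wedge is hard to see against the box floor. Last close look at both legs and the box.

```bash
python3 -W ignore - <<'E'
from h import *
print(measleg((.472,.345),"fL")[:3]);print(measleg((.447,.059),"fR")[:3])
*c,byaw=np.load("box.npy"); b=np.array([*c,.01]); print(camlook(b+[-.02,0,.3],b,(-1,1))); bot.pause(.2); s=wrist(); save(s,"fB")
a=[dict(np.load(n+".npz"))["frame"][80:300,190:450,::-1] for n in("fL","fR","fB")];cv2.imwrite("pics/fin.png",np.hstack(a));print(bot.read_state()["time"])
E
```

```text
(array([0.48252988, 0.3442623 ]), np.float32(0.09562683), (169.06788635253906, 100.00279998779297))
(array([0.45772415, 0.05811789]), np.float32(0.09302521), (167.59010314941406, 99.80453491210938))
True
72.9667
```

View pics/fin.png

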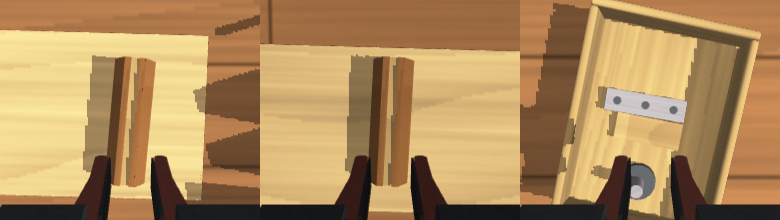

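Both legs rest flat with the groove on top. The box holds the strap, the foot and the wedge (faint, at (655,130)). The gripper is clear of everything, so I'm handing in.

```bash
python3 -c "
from plant import bot
bot.sign_off(); print(bot.read_state()['time'])"
```

```text
the job is handed in; nothing more can be done
the job is handed in; nothing more can be done
```

The job is handed in, after about 73 s of the 210 s allowed on the robot clock. Both legs lie flat on the board with the groove straight up, and the strap, wedge and dark foot are in the parts box.

- **Legs:** I found only two. I rolled one over one face toward +y and the other over three faces toward -y. I turned each about its bottom edge while gripping it and did not deliberately lift it. The force at the wrist stayed under 9 N at each step I read it.
- **Fittings:** I saw no channel anywhere on the bench. The grip did not slip at any point I checked on the way to the box, and I saw no sign that anything had been knocked aside.
- **Last checks:** The final close views show the grooves on top and all three fittings in the box. The wedge is only faintly visible against the wooden floor, but it was still in the grip when lowered. In the last overhead view, the hammer, glue bottle, cork blocks and the other two feet look untouched.
- **Checks that failed:** The automatic leg measurements in the last two images gave impossible sizes, probably because shadows and the fingers got into the colour mask. I judged the final leg poses by eye, backed by good measurements taken right after rolling.

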